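# Shut the counter cupboard and swing its latch home with one finger

### The arm

A 7-joint arm with a two-finger parallel gripper is mounted at the origin on the work surface. World frame = base frame: x ahead of the robot, y to its left, z up, the work surface at z = 0. Lengths are in m, angles in rad, forces in N, time in s.
With the tool pointing down it reaches from about 0.4 to 0.85 m from the base axis. Payload 4.5 kg.
Tool frame: the origin (TCP) lies midway between the tips of the shut fingers; the grasp point (between the pads) lies behind it (r.grip_point_offset is the z of the grasp point in the tool frame, in m); z points along the fingers, y is the line along which they close (so a half turn about z gives the same grasp; the last joint's range is limited). The gripper opens to 88 mm and grips with 3 to 60 N. Pads are 18 mm wide; open, the fingers measure 123 mm over their backs; the gripper's body (75 mm by 187 mm) begins 45 mm behind the grasp point.
Start: joints at [-1.109, 0.689, -0.195, 1.565, 0.157, 0.902, -0.215], TCP at [0.259, 0.569, 0.239] pointing down, gripper open.
Joint ranges: [-3.01, 3.01], [-0.46, 2.08], [-1.47, 1.51], [0.13, 2.56], [-1, 4.14], [0.04, 2.09], [-2.66, 2.66]. Speed limits (rad/s): [2.57, 2.57, 3.14, 3.14, 3.14, 3.14, 3.14].

### API

Orientations are given as a unit quaternion [x, y, z, w].
In Python, from plant import r, optics, workorder gives the robot as it stands.
- The arm moves only by the shell command python3 -m creep 'ROWS' [FORCE]. ROWS is JSON, a list of rows, each an object of numbers: "grip": the gripper command: -1 is shut, 1 is fully open, values between are in proportion; "tx", "ty", "tz": the shift along the tool's x, y, z in cm; "spin": the turn about the tool's z in degrees. In form: [{"grip": .., "tx": .., "ty": .., "tz": .., "spin": ..}, ...]. A call has 1 to 8 rows; each row shifts and turns the commanded pose from where the row before left it, along the tool's axes as they then stand; what a row does not reach is not made up. A row lasts 1/12 s, in which the tool goes at most 41.7 mm and 7.16 degrees, less where a joint would pass 70% of its speed; a pose out of reach is approached as far as the arm can. A call with a gripper value outside its range is refused whole. The fingers move at their own pace and stop on an object; FORCE is the grip in N (left out, the last holds). Time passes only in rows, so rows that do not move let the fingers close. It gives the time, the measured TCP pose, the force, the opening and the grip force at its end, in the units of the state.
- r.get_state(): the state, without advancing time (a new reading comes with each control period).
- optics.snapshot(name): name is "scene" or "top"; returns (picture, depth): 384x512x3 uint8, red, green, blue; 384x512 float32, m along the optical axis (not along the pixel's ray), 0 where there is no reading.
- optics.get_calibration(name): a dict with "fx", "fy", "cx", "cy" (pixels), "extrinsics" (4x4, takes a point from world to camera coordinates). Camera axes: x right, y down, z forward; pixel columns grow to the right and rows downward; lengths in m; the calibration is good to about 2 mm. A picture is of the moment at which its call begins. get_calibration takes no time and is no camera call.
- workorder.finish_job(): hands the job in; it is judged then, once.
The state is a dict: "clock": time; "q": joint angles; "qd": joint speeds; "joint_torque": joint torques, N m; "tool_pos": TCP position; "eef_rot": TCP orientation; "contact_force": force on the tool from outside, world axes, zero at the start; "moment": the same for the moment, N m; "opening": opening from 0.0 (shut) to 1.0 (fully open); "finger_force": force on a finger pad.
Only numpy, scipy, OpenCV 4.12 (cv2) and the standard library are available. Lean on these libraries where they do the work, as an engineer would, in place of code of your own. Each camera call takes 0.05 s, during which the arm holds its last target. There are 200 camera calls.

### The job

Push the small green cupboard's door fully shut, and only then push the flat brass latch arm on top of the cupboard round with a fingertip until it lies fully home against the steel stud on the door. Only push: do not pinch the latch arm, and leave the jar, masher, colander and spoon rest where they stand.

Things in the scene. Friction and masses are not known exactly. Their poses are not given: they have to be found in the camera images.
- cupboard: Fixed dark green cupboard, carcass spans its x -60 to 160, y -45 to 315, z 0 to 200 mm; origin on the counter straight below the latch pivot, x axis from front to back, z up. The door covers the front from y -43 to 140 mm, the rest of the front is an open niche. Turned by up to about 0.3 rad.
- door (a joint): Angle of the lighter green door: 0 shut (solid stop), growing as its free (-y) edge swings out to the robot; starts 0.2 to 0.45. Hinge line upright at cupboard x -60, y 140 mm. Panel 182 wide, front face 16 mm before the hinge line, top edge at z 198. Stays where left; 1 N moves it. A brass knob sticks out 28 mm at z 90, 160 mm from the hinge.
- door_push (a point): Point on the door's outer (front) face, 130 mm from the hinge line and 33 mm below the door's top edge; the frame turns with the door, its x axis is square to the door, into the panel.
- door_stud (a point): Centre of the top of an upright steel stud, 10 mm diameter, on the door's top edge, 152.5 mm from the hinge line; it rises to z 224 mm, 24 mm above the cupboard's top.
- latch (a joint): Latch angle: 0 home (solid stop): arm points to the front (cupboard -x), flank against the stud, hooked tip before it. Grows as it opens, clockwise seen from above (1.57: arm points to cupboard +y), to a stop at 2.6. Starts 0.9 to 2.1: push it counter-clockwise to close. Stays where left; about 1 N at mid-arm turns it.
- latch_pivot (a point): Point on the latch's pivot axis at the middle of the arm's height, 213 mm above the counter. A round brass hub of 26 mm diameter, 26 mm high from the cupboard's top, surrounds the axis. The frame turns with the latch; the arm points along its -x axis.
- latch_tip (a point): Middle of the outer end of the latch arm, 87 mm from the pivot axis. The arm is a straight flat bar 14 mm wide (two 7 mm halves side by side, latch_c2 on the flank to push and latch_c3), 14 mm high, from 6 to 20 mm above the cupboard's top; its last 10 mm have a hook that sticks out 10 mm beyond the bar on the side that faces the stud when home.
- jar: Loose glass jar with steel lid, 76 mm diameter, 130 mm high, standing on the cupboard's top in its +y half. Origin at the centre of its underside, z up.
- masher: Loose wooden masher standing on its head on the cupboard's top in its +y half: head 74 mm diameter, handle 24 to 30 mm thick, 200 mm high. Origin at the centre of its underside, z up.
- colander: Loose white enamel colander on the counter to the -y side of the cupboard, 200 mm diameter, 85 mm high, with two blue loop handles reaching 126 mm from its centre. Origin at the centre of its underside, z up.
- spoon_rest: Loose orange silicone spoon rest on the counter in front of the niche: dish 104 mm diameter, 18 mm high, with a tab reaching 97 mm from its centre along its -x. Origin at the centre of the dish's underside, z up.

How it is judged:
By the outcome, as a careful person would: the job done as asked, in the order asked, and still so for the second after the job is handed in, with the robot touching nothing.
It also fails if it takes over 42 s, if anything falls off the work surface, if the arm or the gripper's body presses on something with over 40 N, if the wrist force passes 120 N, or if a joint passes its speed limit or range.

## Working session

There is one attempt and no reset: what is moved stays moved. The work goes in short steps, Python scripts to look and compute and a shell command to move; the robot and the scene stay as the last step left them, time stands still between calls to the robot, and variables do not carry over. Pictures are saved under pics/ and viewed, at most 10 in all, crops included, and the job is handed in when it is done.

```bash
ls; mkdir -p pics; cat > h.py <<'E'
import numpy as np, cv2
from plant import r, optics, workorder
def snap(n):
    im,d=optics.snapshot(n); c=optics.get_calibration(n); return im,d,c
def pts(d,c):
    v,u=np.mgrid[:d.shape[0],:d.shape[1]]
    p=np.stack([(u-c["cx"])/c["fx"]*d,(v-c["cy"])/c["fy"]*d,d],-1)
    E=np.array(c["extrinsics"]); return (p-E[:3,3])@E[:3,:3]
def save(n,im): cv2.imwrite("pics/"+n,im[:,:,::-1])
E
python3 - <<'E'
from h import *
for n in ("scene","top"):
    im,d,c=snap(n); save(n+"1.png",im); np.savez(n+".npz",im=im,P=pts(d,c),d=d)
    E=np.array(c["extrinsics"]); print(n,-E[:3,:3].T@E[:3,3],E[2,:3])
print(r.get_state(), r.grip_point_offset)
E
```

```text
pics
scene [0.96037163 0.45861963 1.19647568] [-0.31327925 -0.36440419 -0.87696391]
top [0.50119034 0.03506353 1.00649306] [ 0.07242166  0.02226343 -0.99712559]
{'clock': 0.1, 'q': array([-1.10918577,  0.68987802, -0.19451005,  1.56624406,  0.1572887 ,
        0.90253119, -0.21509474]), 'qd': array([-0.00066787, -0.00188233, -0.00037088, -0.00225873,  0.00165933,
        0.00074642, -0.00046435]), 'joint_torque': array([-3.34401549e-03, -5.28503287e+01, -1.27127588e+00, -1.53837007e+01,
       -5.24863321e-02,  1.97201145e-03,  6.27379518e-05]), 'tool_pos': array([0.2591037 , 0.56812452, 0.23800271]), 'eef_rot': array([ 2.12244818e-01,  9.77216168e-01, -8.27808973e-04, -1.14989664e-04]), 'contact_force': array([ 0.29408859,  0.03874605, -0.11005091]), 'moment': array([ 0.04046871,  0.05654678, -0.00105371]), 'finger_force': 0.0, 'opening': 1.0046447604599278} -0.0187
```

View pics/scene1.png

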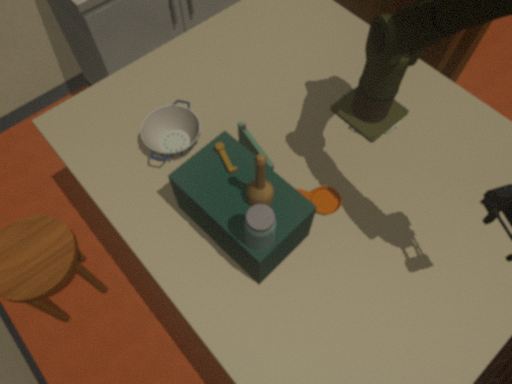

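View pics/top1.png

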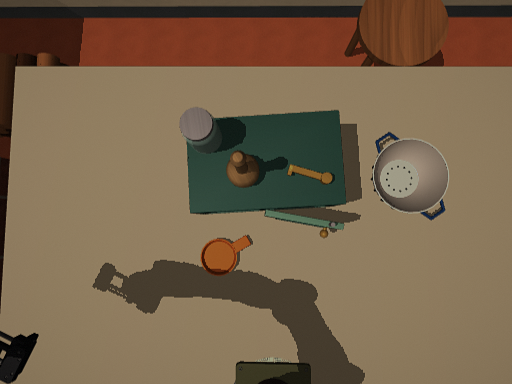

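The scene view shows the cupboard with jar and masher on top, the door ajar and the arm to the right. In the top view the pivot is at about (327,178), latch tip (290,170), door from (265,212) to (343,226), knob (324,233), masher (242,170), jar (200,130).

```bash
python3 - <<'E'
from h import *
f=np.load("top.npz"); im,P=f["im"],f["P"]; hsv=cv2.cvtColor(im,cv2.COLOR_RGB2HSV)
H,S,V=[hsv[...,i].astype(int) for i in range(3)]
green=(H>65)&(H<100)&(S>60)&(abs(P[...,2]-.2)<.008)
n,l,st,ce=cv2.connectedComponentsWithStats(green.astype(np.uint8))
for i in range(1,n):
    if st[i,4]>60:
        q=P[l==i][:,:2].astype(np.float32); R=cv2.minAreaRect(q*1000); print("green",st[i],R,cv2.boxPoints(R).round().tolist(),np.median(P[l==i][:,2]))
brass=(H>10)&(H<30)&(S>120)&(V>70)&(P[...,2]>.203)&(P[...,2]<.235)
n,l,st,ce=cv2.connectedComponentsWithStats(brass.astype(np.uint8))
for i in range(1,n):
    if st[i,4]>15:
        q=P[l==i]; print("brass",st[i],ce[i],q.mean(0),cv2.boxPoints(cv2.minAreaRect((q[:,:2]*1000).astype(np.float32))).round().tolist(),np.unique(q[:,2].round(3),return_counts=True))
for v,u in [(178,327),(170,290),(225,333),(226,341),(212,267),(233,324),(170,242),(160,238),(120,197)]: print(v,u,P[v,u].round(3),im[v,u])
m=(P[...,2]>.209)&(P[...,2]<.235); m[:,:180]=0;m[:215]=0;m[:,380:]=0
print("stud",np.argwhere(m).tolist(),P[m].mean(0))
c=im[90:250,170:360]; save("top_crop.png",cv2.resize(c,None,fx=4,fy=4,interpolation=cv2.INTER_CUBIC)[:600])
E
```

```text
green [  187   111   159   102 11983] ((631.9362182617188, 28.275650024414062), (219.53155517578125, 358.6269226074219), 4.024500846862793) [[510.0, 199.0], [535.0, -158.0], [754.0, -143.0], [729.0, 215.0]] 0.2006915705288715
brass [287 165  45  19 328] [310.29268293 173.48780488] [ 0.60134826 -0.07426713  0.22243987] [[577.0, -117.0], [604.0, -124.0], [627.0, -28.0], [600.0, -22.0]] (array([0.204, 0.212, 0.217, 0.218, 0.219, 0.22 , 0.221, 0.222, 0.223,
       0.224, 0.225, 0.226, 0.227, 0.228, 0.229, 0.23 ]), array([ 2,  1,  5,  8, 30, 53, 59, 49, 17, 13, 13, 20, 25, 23,  7,  3]))
178 327 [ 0.591 -0.111  0.226] [137  97  41]
170 290 [ 0.609 -0.029  0.218] [150 125  52]
225 333 [ 0.487 -0.124  0.224] [122 108 102]
226 341 [ 0.484 -0.147  0.2  ] [ 82 109  85]
212 267 [0.514 0.022 0.199] [ 91 119  94]
233 324 [ 0.464 -0.126  0.101] [140  97  41]
170 242 [0.595 0.074 0.318] [46 32 19]
160 238 [0.601 0.076 0.401] [141 101  60]
120 197 [0.692 0.163 0.331] [122 110 102]
stud [[223, 330], [223, 331], [223, 332], [223, 333], [223, 334], [224, 330], [224, 331], [224, 332], [224, 333], [224, 334], [225, 330], [225, 331], [225, 332], [225, 333], [225, 334], [226, 330], [226, 331], [226, 332], [226, 333], [226, 334]] [ 0.4879414  -0.12221475  0.22242578]
```

View pics/top_crop.png

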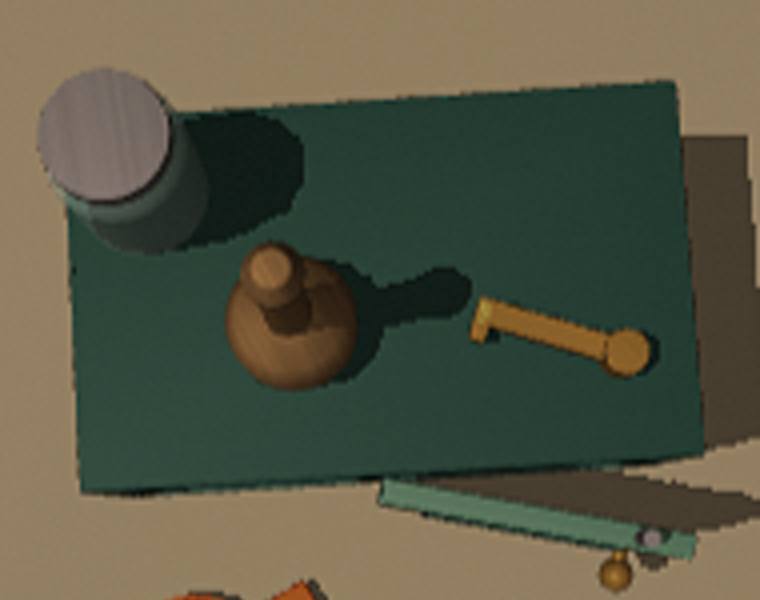

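Cupboard yaw is about 0.07 rad and the pivot about (0.592, -0.109). The hinge-to-stud distance comes out at 152.6 mm, against 152.5 given. The door is open about 0.24 and the latch about 1.9. I'll turn tool y along cupboard x and shut the fingers.

```bash
python3 -m creep '[{"grip":-1,"spin":7},{"grip":-1,"spin":7},{"grip":-1,"spin":7},{"grip":-1,"spin":7},{"grip":-1,"spin":7},{"grip":-1,"spin":7},{"grip":-1,"spin":7},{"grip":-1,"spin":7}]'; python3 -m creep '[{"grip":-1,"spin":5.5},{"grip":-1}]'
cat >> h.py <<'E'
from scipy.spatial.transform import Rotation as R
TH=0.070; O=np.array([.5917,-.1089]); A=np.array([[np.cos(TH),np.sin(TH)],[-np.sin(TH),np.cos(TH)]])
def cup(p): return A@(np.asarray(p)[:2]-O)
def go(target_cup_mm, z):
    s=r.get_state(); M=R.from_quat(s["eef_rot"]).as_matrix()
    w=A.T@(np.array(target_cup_mm)/1000)+O; d=np.r_[w,z]-s["tool_pos"]
    print("cm tool shift",(M.T@d*100).round(2),"cup now mm",(cup(s["tool_pos"])*1000).round(1),"z",s["tool_pos"][2].round(4),"ty dir deg",np.degrees(np.arctan2(M[1,1],M[0,1])).round(1))
E
python3 -c "
from h import *
go([-165,300],.238); go([-165,10],.18)"
```

```text
cm tool shift [-29.53 -29.32   0.05] cup now mm [-284.4  698.6] z 0.238 ty dir deg 65.5
cm tool shift [-43.37 -54.8    5.9 ] cup now mm [-284.4  698.6] z 0.238 ty dir deg 65.5$[0]: bad value
$[0]: bad value
```

```bash
python3 -m creep '[{"grip":-1,"tx":0,"ty":0,"tz":0,"spin":7},{"grip":-1,"tx":0,"ty":0,"tz":0,"spin":7},{"grip":-1,"tx":0,"ty":0,"tz":0,"spin":7},{"grip":-1,"tx":0,"ty":0,"tz":0,"spin":7},{"grip":-1,"tx":0,"ty":0,"tz":0,"spin":7},{"grip":-1,"tx":0,"ty":0,"tz":0,"spin":7},{"grip":-1,"tx":0,"ty":0,"tz":0,"spin":7},{"grip":-1,"tx":0,"ty":0,"tz":0,"spin":7}]'; python3 -m creep '[{"grip":-1,"tx":0,"ty":0,"tz":0,"spin":5.5},{"grip":-1,"tx":0,"ty":0,"tz":0,"spin":0}]'
python3 -c "
from h import *
go([-165,300],.238); go([-165,10],.18)"
```

```text
clock: 0.77
tool_pos: [0.259, 0.5684, 0.2383]
eef_rot: [0.648, 0.761, -0.001, 0.0]
contact_force: [-1.0, 0.6, -0.3]
opening: 0.423
finger_force: 0.0
clock: 0.93
tool_pos: [0.2589, 0.5685, 0.2382]
eef_rot: [0.683, 0.731, -0.0, 0.0]
contact_force: [-0.4, 0.2, -0.2]
opening: 0.269
finger_force: 0.0
cm tool shift [-39.87  12.05   0.07] cup now mm [-284.6  699. ] z 0.2382 ty dir deg 3.9
cm tool shift [-68.86  12.13   5.9 ] cup now mm [-284.6  699. ] z 0.2382 ty dir deg 3.9
```

```bash
python3 -m creep '[{"grip":-1,"tx":-3,"ty":1.2,"tz":0,"spin":0},{"grip":-1,"tx":-3.6,"ty":1.5,"tz":0,"spin":0},{"grip":-1,"tx":-3.6,"ty":1.5,"tz":0,"spin":0},{"grip":-1,"tx":-3.6,"ty":1.5,"tz":0,"spin":0},{"grip":-1,"tx":-3.6,"ty":1.5,"tz":0,"spin":0},{"grip":-1,"tx":-3.6,"ty":1.5,"tz":0,"spin":0},{"grip":-1,"tx":-3.6,"ty":1.5,"tz":0,"spin":0},{"grip":-1,"tx":-3.6,"ty":1.5,"tz":0,"spin":0}]' && python3 -m creep '[{"grip":-1,"tx":-3.6,"ty":0,"tz":0,"spin":0},{"grip":-1,"tx":-3.6,"ty":0,"tz":0,"spin":0},{"grip":-1,"tx":-3.6,"ty":0,"tz":0,"spin":0},{"grip":-1,"tx":-3.6,"ty":0,"tz":0,"spin":0},{"grip":-1,"tx":-3.6,"ty":0,"tz":0,"spin":0},{"grip":-1,"tx":-3.6,"ty":0,"tz":0,"spin":0},{"grip":-1,"tx":-3.6,"ty":0,"tz":0,"spin":0},{"grip":-1,"tx":-3.6,"ty":0,"tz":0,"spin":0}]'
python3 -c "
from h import *
go([-165,10],.18)"
```

```text
clock: 1.6
tool_pos: [0.396, 0.2938, 0.2387]
eef_rot: [0.681, 0.733, -0.0, -0.0]
contact_force: [0.6, -0.6, -1.0]
opening: 0.005
finger_force: 0.0
clock: 2.27
tool_pos: [0.4154, 0.0066, 0.2388]
eef_rot: [0.681, 0.733, 0.0, 0.0]
contact_force: [0.7, 0.5, -0.4]
opening: 0.005
finger_force: 0.0
cm tool shift [-11.76   0.23   5.87] cup now mm [-167.7  127.5] z 0.2388 ty dir deg 4.2
```

```bash
python3 -m creep '[{"grip":-1,"tx":-3,"ty":0,"tz":0,"spin":0},{"grip":-1,"tx":-3,"ty":0,"tz":1.5,"spin":0},{"grip":-1,"tx":-3,"ty":0,"tz":1.5,"spin":0},{"grip":-1,"tx":-2.7,"ty":0,"tz":1.5,"spin":0},{"grip":-1,"tx":0,"ty":0,"tz":1.5,"spin":0},{"grip":-1,"tx":0,"ty":1.5,"tz":0,"spin":0},{"grip":-1,"tx":0,"ty":1,"tz":0,"spin":0},{"grip":-1,"tx":0,"ty":0,"tz":0,"spin":0}]' 
python3 -c "
from h import *
go([-93.5,10],.18)"
```

```text
clock: 2.93
tool_pos: [0.4511, -0.1067, 0.1784]
eef_rot: [0.681, 0.732, 0.001, 0.001]
contact_force: [0.1, -0.0, 0.3]
opening: 0.004
finger_force: 0.0
cm tool shift [-0.22  4.66 -0.14] cup now mm [-140.1   12.1] z 0.1784 ty dir deg 4.2
```

```bash
python3 -m creep '[{"grip":-1,"tx":0,"ty":0.6,"tz":0,"spin":0},{"grip":-1,"tx":0,"ty":0.6,"tz":0,"spin":0},{"grip":-1,"tx":0,"ty":0.6,"tz":0,"spin":0},{"grip":-1,"tx":0,"ty":0.6,"tz":0,"spin":0},{"grip":-1,"tx":0,"ty":0.6,"tz":0,"spin":0},{"grip":-1,"tx":0,"ty":0.6,"tz":0,"spin":0}]';python3 -m creep '[{"grip":-1,"tx":0,"ty":0.4,"tz":0,"spin":0},{"grip":-1,"tx":0,"ty":0.3,"tz":0,"spin":0},{"grip":-1,"tx":0,"ty":0.2,"tz":0,"spin":0},{"grip":-1,"tx":0,"ty":0,"tz":0,"spin":0}]'
python3 -c "
from h import *
go([-93.5,10],.18)"
```

```text
clock: 3.43
tool_pos: [0.485, -0.1042, 0.1787]
eef_rot: [0.682, 0.731, -0.0, -0.0]
contact_force: [0.0, -0.8, -0.7]
opening: 0.004
finger_force: 0.4
clock: 3.77
tool_pos: [0.4942, -0.1035, 0.1787]
eef_rot: [0.682, 0.731, 0.0, 0.0]
contact_force: [-0.0, 0.0, 0.3]
opening: 0.002
finger_force: 0.0
cm tool shift [-0.22  0.34 -0.13] cup now mm [-96.9  12.2] z 0.1787 ty dir deg 4.0
```

Forces are too small to tell whether the door is moving, so I'll nudge on and watch for the stop.

```bash
python3 -m creep '[{"grip":-1,"tx":0,"ty":0.2,"tz":0,"spin":0},{"grip":-1,"tx":0,"ty":0.2,"tz":0,"spin":0},{"grip":-1,"tx":0,"ty":0,"tz":0,"spin":0}]'; python3 -m creep '[{"grip":-1,"tx":0,"ty":0.15,"tz":0,"spin":0},{"grip":-1,"tx":0,"ty":0.15,"tz":0,"spin":0},{"grip":-1,"tx":0,"ty":0,"tz":0,"spin":0}]'
python3 - <<'E'
from h import *
go([-93.5,10],.18)
im,d,c=snap("scene"); save("s2.png",cv2.resize(im[90:290,150:350],None,fx=3,fy=3,interpolation=cv2.INTER_CUBIC))
E
```

```text
clock: 4.02
tool_pos: [0.498, -0.1033, 0.1787]
eef_rot: [0.682, 0.731, 0.0, 0.0]
contact_force: [0.1, 0.9, -0.4]
opening: 0.001
finger_force: 0.1
clock: 4.27
tool_pos: [0.5007, -0.1032, 0.1787]
eef_rot: [0.682, 0.731, -0.0, -0.0]
contact_force: [0.2, -0.1, 0.3]
opening: 0.007
finger_force: 0.2
cm tool shift [-0.21 -0.31 -0.13] cup now mm [-90.4  12.1] z 0.1787 ty dir deg 4.0
```

View pics/s2.png

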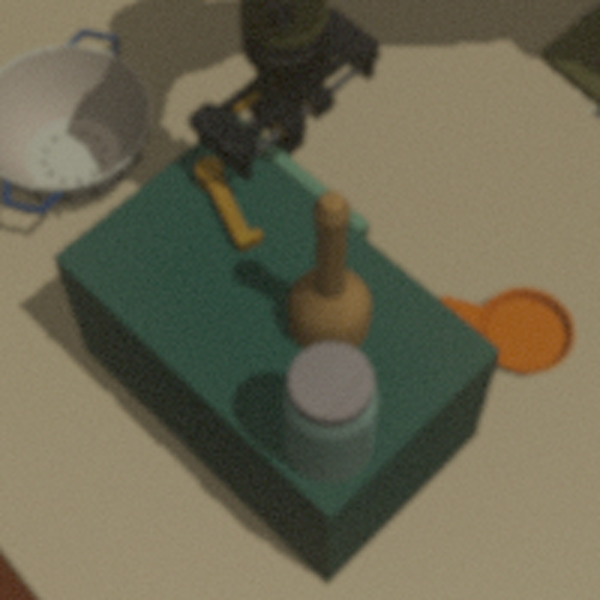

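The door panel (about (320,190) in the crop) now lies almost against the front, with the finger still behind it. I'll keep nudging until the force rises.

```bash
for i in 1; do :; done; python3 -m creep '[{"grip":-1,"tx":0,"ty":0.2,"tz":0,"spin":0},{"grip":-1,"tx":0,"ty":0,"tz":0,"spin":0}]'; python3 -m creep '[{"grip":-1,"tx":0,"ty":0.2,"tz":0,"spin":0},{"grip":-1,"tx":0,"ty":0,"tz":0,"spin":0}]';  python3 -m creep '[{"grip":-1,"tx":0,"ty":0.2,"tz":0,"spin":0},{"grip":-1,"tx":0,"ty":0,"tz":0,"spin":0}]'
```

```text
clock: 4.48
tool_pos: [0.5008, -0.1031, 0.1786]
eef_rot: [0.682, 0.731, -0.001, -0.002]
contact_force: [-4.8, -0.4, 3.8]
opening: 0.008
finger_force: 2.5
clock: 4.65
tool_pos: [0.5008, -0.1031, 0.1785]
eef_rot: [0.682, 0.731, -0.003, -0.003]
contact_force: [-9.4, -0.5, 7.4]
opening: 0.005
finger_force: 4.8
clock: 4.82
tool_pos: [0.5008, -0.1031, 0.1785]
eef_rot: [0.683, 0.731, -0.004, -0.004]
contact_force: [-12.3, -1.1, 10.7]
opening: 0.008
finger_force: 6.9
```

The stop is solid at 12 N, so the door is shut. I'll back off, rise, check it, and cross over behind the latch.

```bash
python3 -m creep '[{"grip":-1,"tx":0,"ty":-1.5,"tz":0,"spin":0},{"grip":-1,"tx":0,"ty":-3,"tz":0,"spin":0},{"grip":-1,"tx":0,"ty":0,"tz":-3,"spin":0},{"grip":-1,"tx":0,"ty":0,"tz":-3.5,"spin":0},{"grip":-1,"tx":0,"ty":0,"tz":-3.5,"spin":0},{"grip":-1,"tx":0,"ty":0,"tz":0,"spin":0}]'; python3 -m creep '[{"grip":-1,"tx":0,"ty":3,"tz":0,"spin":0},{"grip":-1,"tx":0.8,"ty":3.5,"tz":0,"spin":0},{"grip":-1,"tx":0.8,"ty":3.5,"tz":0,"spin":0},{"grip":-1,"tx":0.8,"ty":3.5,"tz":0,"spin":0},{"grip":-1,"tx":0.8,"ty":3.5,"tz":0,"spin":0},{"grip":-1,"tx":0.7,"ty":3,"tz":0,"spin":0},{"grip":-1,"tx":0,"ty":0,"tz":0,"spin":0}]'
python3 - <<'E'
from h import *
go([64,50],.208)
im,d,c=snap("scene"); P=pts(d,c); save("s3.png",cv2.resize(im[90:290,150:350],None,fx=3,fy=3,interpolation=cv2.INTER_CUBIC))
hsv=cv2.cvtColor(im,cv2.COLOR_RGB2HSV).astype(int); H,S,V=[hsv[...,i] for i in range(3)]
C=(P[...,:2]-O)@A.T*1000
g=(H>65)&(H<100)&(V>75)&(abs(P[...,2]-.198)<.006)&(C[...,0]<-55)
print("door top",g.sum()); q=C[g]; print(np.polyfit(q[:,1],q[:,0],1), q.min(0),q.max(0))
b=(H>10)&(H<30)&(S>120)&(P[...,2]>.212)&(P[...,2]<.224)&(abs(C[...,0])<90)&(C[...,1]<95)&(C[...,1]>15)
q=C[b]; print("arm",b.sum(),np.polyfit(q[:,1],q[:,0],1),q.min(0),q.max(0))
E
```

```text
clock: 5.32
tool_pos: [0.4658, -0.1064, 0.2843]
eef_rot: [0.682, 0.731, 0.004, 0.005]
contact_force: [1.0, -0.2, -0.4]
opening: 0.003
finger_force: 0.0
clock: 5.9
tool_pos: [0.664, -0.0486, 0.2773]
eef_rot: [0.68, 0.733, 0.003, 0.001]
contact_force: [-0.0, 1.6, 0.1]
opening: 0.006
finger_force: 0.0
cm tool shift [-0.52 -1.27  6.92] cup now mm [76.3 55.1] z 0.2773 ty dir deg 4.3
door top 30
[-3.64709825e-03 -5.74833794e+01] [-62.46403884   3.75542862] [-55.05263462 144.90416065]
arm 122 [0.25181416 7.65290684] [ 3.87305257 20.70234244] [35.91979412 84.9774702 ]
```

View pics/s3.png

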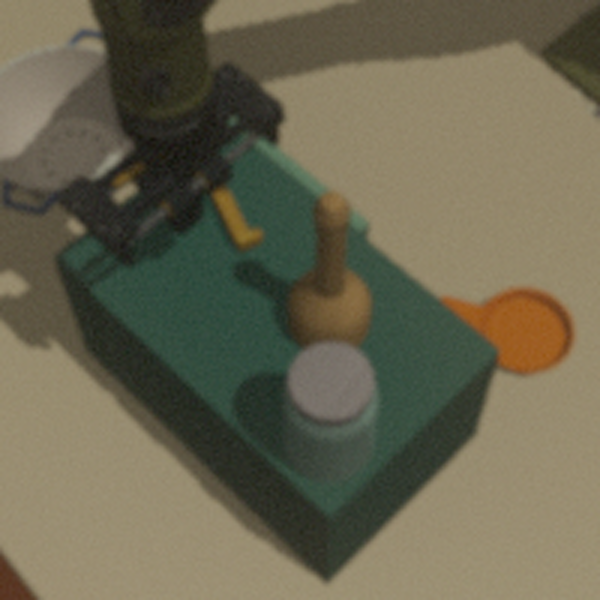

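The door's top edge runs parallel to the front (slope -0.004), so it is shut. The latch arm is still at about 1.82 rad, at (230,215) in the crop, and the loose items are undisturbed. Next I descend behind the arm.

```bash
python3 -m creep '[{"grip":-1,"tx":-0.5,"ty":0,"tz":2,"spin":0},{"grip":-1,"tx":0,"ty":0,"tz":2.3,"spin":0},{"grip":-1,"tx":0,"ty":0,"tz":1.5,"spin":0},{"grip":-1,"tx":0,"ty":0,"tz":0.9,"spin":0},{"grip":-1,"tx":0,"ty":0,"tz":0,"spin":0}]'
python3 -c "
from h import *
go([35,43],.209)"
```

```text
clock: 6.37
tool_pos: [0.6567, -0.0584, 0.2096]
eef_rot: [0.682, 0.731, -0.002, -0.002]
contact_force: [0.7, 0.2, -0.4]
opening: 0.003
finger_force: 0.0
cm tool shift [-0.28 -3.34  0.07] cup now mm [68.4 45.8] z 0.2096 ty dir deg 4.0
```

```bash
python3 -m creep '[{"grip":-1,"tx":-0.1,"ty":-1.1,"tz":0,"spin":0},{"grip":-1,"tx":-0.1,"ty":-1.1,"tz":0,"spin":0},{"grip":-1,"tx":-0.1,"ty":-1.1,"tz":0,"spin":0},{"grip":-1,"tx":0.3,"ty":-0.7,"tz":0,"spin":0},{"grip":-1,"tx":0.4,"ty":-0.6,"tz":0,"spin":0},{"grip":-1,"tx":0.3,"ty":-0.9,"tz":0,"spin":0},{"grip":-1,"tx":0.3,"ty":-0.9,"tz":0,"spin":0},{"grip":-1,"tx":0,"ty":0,"tz":0,"spin":0}]'
python3 - <<'E'
from h import *
go([-17.6,52.6],.209)
im,d,c=snap("scene"); save("s4.png",cv2.resize(im[90:290,150:350],None,fx=3,fy=3,interpolation=cv2.INTER_CUBIC))
E
```

```text
clock: 7.03
tool_pos: [0.5934, -0.0516, 0.2125]
eef_rot: [0.682, 0.732, 0.0, -0.0]
contact_force: [-0.6, 1.2, -0.1]
opening: -0.002
finger_force: 0.0
cm tool shift [-0.45 -2.33  0.35] cup now mm [ 5.7 57.1] z 0.2125 ty dir deg 4.0
```

View pics/s4.png

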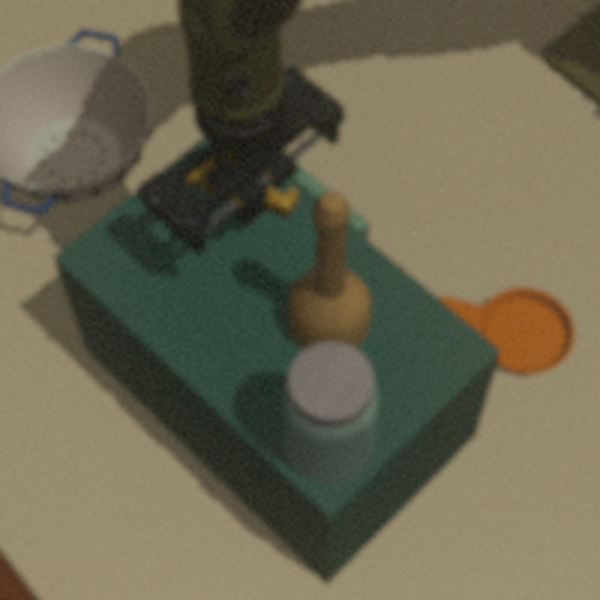

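The finger is pushing the flank: the tip has moved forward to about (283,198) in the crop. Continuing.

```bash
python3 -m creep '[{"grip":-1,"tx":-0.1,"ty":-0.8,"tz":0.2,"spin":0},{"grip":-1,"tx":-0.15,"ty":-0.8,"tz":0.1,"spin":0},{"grip":-1,"tx":-0.2,"ty":-0.7,"tz":0,"spin":0},{"grip":-1,"tx":-0.6,"ty":-1,"tz":0,"spin":0},{"grip":-1,"tx":-0.8,"ty":-1,"tz":0,"spin":0},{"grip":-1,"tx":-0.7,"ty":-0.5,"tz":0,"spin":0},{"grip":-1,"tx":-0.8,"ty":-0.4,"tz":0,"spin":0},{"grip":-1,"tx":0,"ty":0,"tz":0,"spin":0}]'
python3 -c "
from h import *
go([-50,16],.209)"
```

```text
clock: 7.75
tool_pos: [0.5434, -0.0924, 0.2087]
eef_rot: [0.683, 0.73, -0.001, -0.0]
contact_force: [-0.3, -0.2, -0.0]
opening: 0.006
finger_force: 0.0
cm tool shift [-0.39 -0.29 -0.03] cup now mm [-47.1  19.9] z 0.2087 ty dir deg 3.8
```

```bash
python3 -m creep '[{"grip":-1,"tx":-0.2,"ty":-0.2,"tz":0,"spin":0},{"grip":-1,"tx":-0.2,"ty":0,"tz":0,"spin":0},{"grip":-1,"tx":0,"ty":0,"tz":0,"spin":0}]'; python3 -m creep '[{"grip":-1,"tx":-0.2,"ty":0,"tz":0,"spin":0},{"grip":-1,"tx":0,"ty":0,"tz":0,"spin":0}]';python3 -m creep '[{"grip":-1,"tx":-0.2,"ty":0,"tz":0,"spin":0},{"grip":-1,"tx":0,"ty":0,"tz":0,"spin":0}]'
python3 -c "
from h import *
go([-50,16],.209)"
```

```text
clock: 8.0
tool_pos: [0.5427, -0.0939, 0.2085]
eef_rot: [0.682, 0.731, -0.0, -0.0]
contact_force: [0.4, -0.2, -0.3]
opening: 0.007
finger_force: 0.0
clock: 8.17
tool_pos: [0.5431, -0.0952, 0.2085]
eef_rot: [0.682, 0.731, 0.0, -0.0]
contact_force: [-0.6, 1.1, -0.5]
opening: 0.006
finger_force: 0.7
clock: 8.33
tool_pos: [0.5431, -0.0952, 0.2085]
eef_rot: [0.681, 0.732, 0.001, -0.002]
contact_force: [-1.2, 5.1, 0.6]
opening: 0.004
finger_force: 2.6
cm tool shift [-0.1  -0.25 -0.05] cup now mm [-47.5  17. ] z 0.2085 ty dir deg 4.1
```

The stop is met at the expected position. One firmer nudge, then I back off and inspect.

```bash
python3 -m creep '[{"grip":-1,"tx":-0.2,"ty":0,"tz":0,"spin":0},{"grip":-1,"tx":-0.1,"ty":0,"tz":0,"spin":0},{"grip":-1,"tx":0,"ty":0,"tz":0,"spin":0}]'; python3 -m creep '[{"grip":-1,"tx":0.8,"ty":0,"tz":0,"spin":0},{"grip":-1,"tx":1.5,"ty":0,"tz":0,"spin":0},{"grip":-1,"tx":0,"ty":0,"tz":-2.5,"spin":0},{"grip":-1,"tx":0,"ty":0,"tz":-3.5,"spin":0},{"grip":-1,"tx":0,"ty":-3,"tz":-2,"spin":0},{"grip":-1,"tx":0,"ty":-3.5,"tz":0,"spin":0},{"grip":-1,"tx":0,"ty":-3.5,"tz":0,"spin":0},{"grip":-1,"tx":0,"ty":-2,"tz":0,"spin":0}]';  python3 -m creep '[{"grip":-1,"tx":2,"ty":0,"tz":0,"spin":0},{"grip":-1,"tx":3.5,"ty":0,"tz":0,"spin":0},{"grip":-1,"tx":3.5,"ty":0,"tz":0,"spin":0},{"grip":-1,"tx":3.5,"ty":0,"tz":0,"spin":0},{"grip":-1,"tx":3.5,"ty":0,"tz":0,"spin":0},{"grip":-1,"tx":3.5,"ty":0,"tz":0,"spin":0},{"grip":-1,"tx":2,"ty":0,"tz":0,"spin":0},{"grip":-1,"tx":0,"ty":0,"tz":0,"spin":0}]'
python3 - <<'E'
from h import *
im,d,c=snap("top"); P=pts(d,c)
C=(P[...,:2]-O)@A.T*1000
hsv=cv2.cvtColor(im,cv2.COLOR_RGB2HSV).astype(int); H,S,V=[hsv[...,i] for i in range(3)]
b=(H>10)&(H<30)&(S>120)&(P[...,2]>.212)&(P[...,2]<.224)&(C[...,0]<-20)&(C[...,0]>-75)&(abs(C[...,1])<40)
q=C[b]; print("arm",b.sum(),np.polyfit(q[:,0],q[:,1],1),q.min(0),q.max(0))
g=(H>65)&(H<100)&(abs(P[...,2]-.198)<.006)&(C[...,0]<-62); q=C[g]; print("door",g.sum(),np.polyfit(q[:,1],q[:,0],1),q.min(0),q.max(0))
save("t5.png",cv2.resize(im[90:250,170:360],None,fx=4,fy=4,interpolation=cv2.INTER_CUBIC)[:600])
E
```

```text
clock: 8.58
tool_pos: [0.5431, -0.0954, 0.2085]
eef_rot: [0.681, 0.733, 0.002, -0.003]
contact_force: [-3.1, 10.4, 4.0]
opening: 0.003
finger_force: 5.2
clock: 9.25
tool_pos: [0.4186, -0.0869, 0.289]
eef_rot: [0.683, 0.731, -0.001, -0.0]
contact_force: [-1.2, 0.4, -0.1]
opening: 0.005
finger_force: 0.0
clock: 9.92
tool_pos: [0.4074, 0.1335, 0.289]
eef_rot: [0.679, 0.734, 0.002, -0.0]
contact_force: [-0.4, -0.4, 0.1]
opening: 0.01
finger_force: 0.0
arm 170 [ 0.00369634 -0.21200885] [-74.48801199  -8.17227225] [-20.19688986   6.42390894]
door 53 [ 1.14741947e-02 -7.35425570e+01] [-75.91096183 -41.22578184] [-63.08224891 138.03297614]
```

View pics/t5.png

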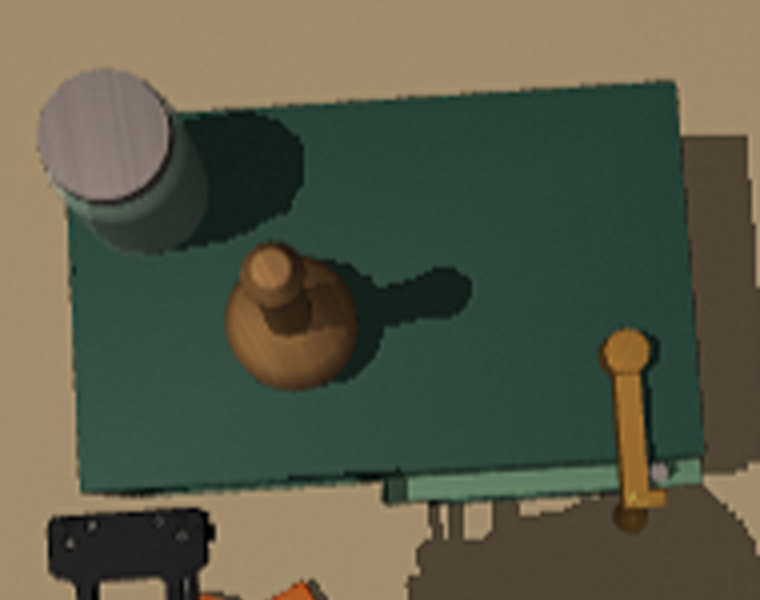

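The door lies flush along the front. The arm is at 0.00 rad with its flank on the stud at (658,470) and the hook before it. The jar and masher are unmoved and the robot is clear, so I'm handing in.

```bash
python3 -c "
from plant import workorder; print(workorder.finish_job())"
```

```text
the job is handed in; nothing more can be done
None
```

The cupboard door was pushed shut to its stop, then the latch arm was pushed home against the stud; the jar and masher look unmoved, nothing was done near the colander or spoon rest, and the job was handed in at about 10 s.

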